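# Index the specimen carousel of a vacuum suitcase to place 7

## Task

The specimen wanted next is in place 7 of the vacuum suitcase's carousel: roll the large ridged wheel of the rotary drive up, pushing it on by its ridges one click at a time and letting it settle in each, until the numeral 7 rests in its click at the index line, without running past it. Push gently (the drive's bearing is delicate), leave the smaller shutter wheel as it is and do not disturb the parts lying around.

Things in the scene. Friction and masses are not known exactly. Their poses are not given: they have to be found in the camera images.
- suitcase: Vacuum suitcase, bolted down: stainless six-way cross, gate valve and ion pump on a 250 x 370 mm plate. Origin on the shelf straight below the middle of the black ridged wheel. Axes: y along the drive's level axle, from the cross outward; z up; x is the way the top of the wheel moves as digits grow. Plate top 20 mm up. Cross centre 171 mm from the wheel towards -y, its top 77 mm above the axle.
- wheel_center (a point): Fixed point on the axle, 115 mm above the shelf, middle of the black ridged wheel; axes as suitcase. Wheel 24 mm wide (y -12 to +12 mm): smooth rim of radius 45 mm with ten equal ridges 36 deg apart, each 6 mm thick, 22 mm long along y, standing straight out to radius 56 mm. Its upper half is free to reach from above and from the -x side.
- wheel_top (a point): Fixed point 56 mm above the axle: the height of the ridge tips as they pass the top of the ridged wheel. Where the ridges stand relative to the digits differs from suitcase to suitcase (the wheel was clamped on its hub anyhow) and is not measured: find a ridge by feel or by eye. The wheel does not slip on its hub in use.
- index_mark (a point): Fixed point: end of the black index line on top of the fixed collar (radius 42 mm), 42 mm above the axle, 36 mm from the wheel's middle towards -y. Beside it, y -35 to -13 mm, is the white digit drum (radius 40 mm) that turns with the ridged wheel; the numeral on its top, at the line, is the place set. Numerals are 16 mm tall, upright seen from the -x side.
- drum (a joint): Angle of drum and ridged wheel (rad) = digit x 0.6283; 4.398 is numeral 7. Grows as the wheel's top moves along +x. A spring holds it at each digit; pushing on takes about 0.2 N m (4 N on a ridge at the top, more lower down) up to the crest half-way to the next digit, then it runs on into the next click unless blocked; let go earlier it falls back. Stops past 0 and 9. Starts in click 3 or 4.
- shutter_wheel (a joint): Angle of the smaller aluminium shutter wheel on the same axle (radius 31 mm, knurled, at y +17 to +33 mm from the ridged wheel's middle); starts at 0, turns with light friction, to be left alone.
- blank_center (a point): Centre of a loose stainless flange blank, 114 mm across, 17.5 mm thick, lying flat on the shelf (bystander). Behind it, well clear of the work, stands a fixed steel rack with four copper gaskets, 87 mm high.
- wrench_center (a point): Centre of a loose chrome box wrench, 170 mm long, 12 mm high, lying flat (bystander).
- bolt_center (a point): Centre of a loose yellow zinc-plated bolt with nut, 77 mm long, 17 mm thick, lying (bystander).

How it is judged:
By the outcome, as a careful person would: the job done as asked, in the order asked, and still so for the second after the job is handed in, with the robot touching nothing.
It also fails if it takes over 64 s, if anything falls off the work surface, if the arm or the gripper's body presses on something with over 40 N, if the wrist force passes 120 N, or if a joint passes its speed limit or range.

## Robot

A 6-joint arm with a two-finger parallel gripper is mounted at the origin on the work surface. World frame = base frame: x ahead of the robot, y to its left, z up, the work surface at z = 0. Lengths are in m, angles in rad, forces in N, time in s.
With the tool pointing down it reaches from about 0.3 to 0.775 m from the base axis. Payload 14.6 kg.
Tool frame: the origin (TCP) lies on the mounting face of the last link; the fingertips stand 199 mm ahead of it and the grasp point (between the pads) lies 180 mm ahead of it; z points along the fingers, y is the line along which they close (so a half turn about z gives the same grasp; the last joint's range is limited). The gripper opens to 94 mm and grips with 3 to 60 N. Pads are 16 mm wide; open, the fingers measure 119 mm over their backs; the gripper's body (75 mm by 177 mm) begins 78 mm behind the grasp point.
Start: joints at [1.06, 0.3, 1.521, -0, 1.321, -0.067], TCP at [0.236, 0.497, 0.405] pointing down, gripper open.
Joint ranges: [-3.03, 3.03], [-0.79, 2.21], [0.23, 2.52], [-1.04, 4.18], [0, 3.07], [-2.55, 2.55]. Speed limits (rad/s): [2.22, 2.22, 2.57, 3.14, 3.14, 3.14].

## Interface

Orientations are given as [roll, pitch, yaw] about the fixed x, y, z axes, in that order (R = Rz(yaw) Ry(pitch) Rx(roll)).
In Python, from station import get_obs, camera, hand_in gives the robot as it stands.
- The arm moves only by the tool apply_moves, never from a script. Its argument "increments" is a list of rows, each an object of numbers: "tx", "ty", "tz": the shift along the tool's x, y, z as a fraction of full scale; "ax", "ay", "az": the turn, a rotation vector about the tool's x, y, z as a fraction of full scale. In form: [{"tx": .., "ty": .., "tz": .., "ax": .., "ay": .., "az": ..}, ...]. A call has 1 to 12 rows; each row shifts and turns the commanded pose from where the row before left it, along the tool's axes as they then stand; what a row does not reach is not made up. Full scale, the value 1, is 30 mm for a shift and 5 degrees for a turn. A row lasts 1/8 s, in which the tool goes at most 62.5 mm and 10.7 degrees, less where a joint would pass 70% of its speed; a pose out of reach is approached as far as the arm can. A call with a number of a shift or a turn outside -1 to 1 is refused whole. A call with a gripper value outside its range is refused whole. "jaw" is the closure, from 0 (fully open) to 1 (shut), set as the call begins (left out, the last holds). The fingers move at their own pace and stop on an object; "force" is the grip in N (left out, the last holds). Time passes only in rows, so rows that do not move let the fingers close. It gives the time, the measured TCP pose, the force, the opening and the grip force at its end, in the units of the state.
- get_obs(): the state, without advancing time (a new reading comes with each control period).
- camera(name): name is "side" or "top" or "wrist"; returns a dict with "pixels" (420x560x3 uint8, red, green, blue), "camera_matrix" (3x3 intrinsics, pixels), "R" (3x3) and "t" (3): a world point X has camera coordinates R X + t; the wrist camera has in their place "T_tool_cam" (4x4, takes a point from camera to tool coordinates, whose origin is the TCP and whose axes are the flange's). Camera axes: x right, y down, z forward; pixel columns grow to the right and rows downward; lengths in m; the calibration is good to about 2 mm. A picture is of the moment at which its call begins: read the wrist's pose just before it. There is no depth.
- hand_in(): hands the job in; it is judged then, once.
The state is a dict: "time_s": time; "qpos": joint angles; "joint_vel": joint speeds; "tau": joint torques, N m; "ee_pos": TCP position; "eef_rot": TCP orientation; "force": force on the tool from outside, world axes, zero at the start; "moment": the same for the moment, N m; "grip_width": finger opening in m; "grip_force": force on a finger pad.
Only numpy, scipy, OpenCV 4.12 (cv2) and the standard library are available. Lean on these libraries where they do the work, as an engineer would, in place of code of your own. Each camera call takes 0.05 s, during which the arm holds its last target. There are 200 camera calls.

## Working session

There is one attempt and no reset: what is moved stays moved. The work goes in short steps, Python scripts to look and compute and a tool call to move; the robot and the scene stay as the last step left them, time stands still between calls to the robot, and variables do not carry over. Pictures are saved under pics/ and viewed, at most 10 in all, crops included, and the job is handed in when it is done.

Besides the shell and the picture viewer there is one more tool, called after "Emit:" by a JSON object that holds its "fn" and its "kwargs". apply_moves: Moves the arm, as the interface text tells. Its arguments: {"type":"object","properties":{"increments":{"type":"array"},"jaw":{"type":"number"},"force":{"type":"number"}},"required":["increments"]}

```bash
mkdir -p pics; ls; cat > h.py <<'E'
from station import get_obs, camera, hand_in
import cv2, numpy as np, pickle
def snap(n,f):
    o=get_obs(); c=camera(n); pickle.dump((o,c),open(f'pics/{f}.pkl','wb'))
    cv2.imwrite(f'pics/{f}.png',cv2.cvtColor(c['pixels'],cv2.COLOR_RGB2BGR)); return o,c
E
python3 - <<'E'
from h import *
import numpy as np
for n in('side','top'):
    o,c=snap(n,n+'0'); print(c['camera_matrix'],c['R'],c['t'],-c['R'].T@c['t'])
print(o)
a=cv2.imread('pics/side0.png');b=cv2.imread('pics/top0.png')
E
```

```text
pics
[[442.92989514   0.         270.29529709]
 [  0.         442.92989514 210.62830506]
 [  0.           0.           1.        ]] [[-0.99978213 -0.01445584  0.01505757]
 [-0.02052429  0.54941794 -0.83529557]
 [ 0.003802   -0.83542262 -0.54959493]] [0.48352684 0.01438993 0.94466313] [0.48012522 0.78827665 0.52392117]
[[456.15416302   0.         281.4933721 ]
 [  0.         456.15416302 215.03454337]
 [  0.           0.           1.        ]] [[ 0.02638368 -0.99898914 -0.03639503]
 [-0.98979528 -0.02100616 -0.1409399 ]
 [ 0.14003291  0.03974214 -0.98934895]] [0.17407699 0.50801042 0.94022736] [0.36657075 0.14720572 1.00814743]
{'time_s': 0.05, 'qpos': array([ 1.06037403e+00,  3.00486911e-01,  1.52156001e+00,  6.18476881e-06,
        1.32070906e+00, -6.65735957e-02]), 'joint_vel': array([-0.00087549,  0.00113001, -0.00096112,  0.000485  , -0.00226185,
       -0.00193676]), 'tau': array([ 2.27190088e-03, -5.33211958e+01, -3.53707802e+01,  7.10713654e-02,
        2.35281524e-02, -9.21725382e-05]), 'ee_pos': array([0.23615666, 0.49669074, 0.40408644]), 'eef_rot': array([-3.14043230e+00, -8.33671918e-05,  2.69774237e+00]), 'force': array([ 0.52584206,  0.21569986, -0.46135406]), 'moment': array([ 0.02149862, -0.05546912, -0.00169809]), 'grip_force': 0.0, 'grip_width': 0.09428994849504709}
```

View pics/side0.png

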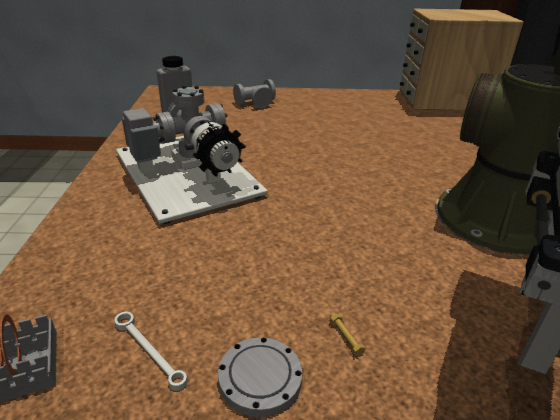

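View pics/top0.png

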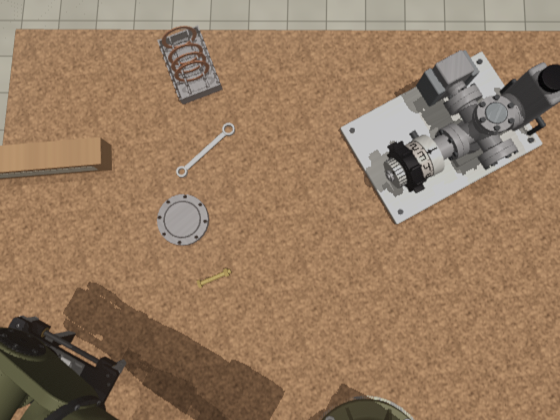

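The side view shows the suitcase with its black wheel near (219,149). In the top view the wheel is near (408,165) and the drum near (427,158), with the suitcase axle tilted in the picture. I'll zoom both views.

```bash
python3 - <<'E'
from h import *
a=cv2.imread('pics/side0.png')[100:190,160:270];b=cv2.imread('pics/top0.png')[110:220,340:480]
r=lambda x:cv2.resize(x,(400,int(400*x.shape[0]/x.shape[1])),interpolation=cv2.INTER_CUBIC)
A,B=r(a),r(b);h=min(len(A),len(B));print(A.shape,B.shape)
cv2.imwrite('pics/z0.png',np.hstack([A[:h],B[:h]]))
def ray(c,u):
    d=c['R'].T@np.linalg.inv(c['camera_matrix'])@[u[0],u[1],1];return -c['R'].T@c['t'],d/np.linalg.norm(d)
S=pickle.load(open('pics/side0.pkl','rb'))[1];T=pickle.load(open('pics/top0.pkl','rb'))[1]
# plate corners on z=.02 from top
for u in [(342,130),(398,222),(483,53),(541,142)]:
    o,d=ray(T,u);print(o+d*(.02-o[2])/d[2])
o,d=ray(T,(408,164));p,e=ray(S,(216,148))
M=np.stack([d,-e],1);s=np.linalg.lstsq(M,p-o,rcond=None)[0];print(o+s[0]*d,p+s[1]*e)
E
```

```text
(327, 400, 3) (314, 400, 3)
[0.70147855 0.05649429 0.02      ]
[ 0.49656414 -0.06579867  0.02      ]
[ 0.88712386 -0.26041943  0.02      ]
[ 0.68029809 -0.37836548  0.02      ]
[ 0.60019621 -0.06548401  0.11771063] [ 0.60121573 -0.06546436  0.11797343]
```

View pics/z0.png

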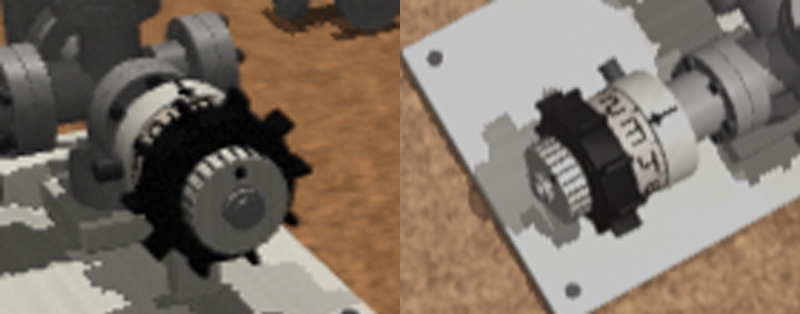

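The zoom shows the wheel with ridges. The drum digits 2, 3 and 4 are visible, and the index line at about (660,118) appears to point at the 3. The long axis runs about 120° in world. Next I'll check where the wrist camera sits on the tool.

```bash
python3 - <<'E'
from h import *
o,c=snap('wrist','w0'); print(c['T_tool_cam'],c['camera_matrix'])
E
```

```text
[[ 5.33962814e-04 -9.61849408e-01 -2.73578932e-01  8.02867153e-02]
 [ 9.99999776e-01  4.03224809e-04  5.34109661e-04  3.74421794e-04]
 [-4.03419249e-04 -2.73579156e-01  9.61849407e-01  1.93170170e-02]
 [ 0.00000000e+00  0.00000000e+00  0.00000000e+00  1.00000000e+00]] [[372.2307842    0.         285.96862004]
 [  0.         372.2307842  198.70306842]
 [  0.           0.           1.        ]]
```

Emit:
{"fn": "apply_moves", "kwargs": {"increments": [{"tz": -0.16,"az": -0.93},{"tz": -0.16,"az": -0.93},{"tz": -0.16,"az": -0.93},{"tz": -0.16,"az": -0.93},{"tz": -0.16,"az": -0.93},{"tz": -0.16,"az": -0.93},{"tz": -0.16,"az": -0.93},{"tz": -0.16,"az": -0.93},{"tz": -0.16,"az": -0.93},{"tz": -0.16,"az": -0.93},{"tz": -0.16,"az": -0.93},{"tz": -0.16,"az": -0.93}], "jaw": 1, "force": 20}}

```text
schema error: expected keys tx, ty, tz, ax, ay, az
```

Emit:
{"fn": "apply_moves", "kwargs": {"increments": [{"tx": 0,"ty": 0,"tz": -0.16,"ax": 0,"ay": 0,"az": -0.93},{"tx": 0,"ty": 0,"tz": -0.16,"ax": 0,"ay": 0,"az": -0.93},{"tx": 0,"ty": 0,"tz": -0.16,"ax": 0,"ay": 0,"az": -0.93},{"tx": 0,"ty": 0,"tz": -0.16,"ax": 0,"ay": 0,"az": -0.93},{"tx": 0,"ty": 0,"tz": -0.16,"ax": 0,"ay": 0,"az": -0.93},{"tx": 0,"ty": 0,"tz": -0.16,"ax": 0,"ay": 0,"az": -0.93},{"tx": 0,"ty": 0,"tz": -0.16,"ax": 0,"ay": 0,"az": -0.93},{"tx": 0,"ty": 0,"tz": -0.16,"ax": 0,"ay": 0,"az": -0.93},{"tx": 0,"ty": 0,"tz": -0.16,"ax": 0,"ay": 0,"az": -0.93},{"tx": 0,"ty": 0,"tz": -0.16,"ax": 0,"ay": 0,"az": -0.93},{"tx": 0,"ty": 0,"tz": -0.16,"ax": 0,"ay": 0,"az": -0.93},{"tx": 0,"ty": 0,"tz": -0.16,"ax": 0,"ay": 0,"az": -0.93}], "jaw": 1, "force": 20}}

```text
time_s: 1.65
ee_pos: [0.2362, 0.4967, 0.4622]
eef_rot: [-3.141, -0.0, -2.609]
force: [0.1, -0.2, 0.5]
grip_width: 0.0007
grip_force: 0.0
```

Emit:
{"fn": "apply_moves", "kwargs": {"increments": [{"tx": -0.067,"ty": -0.93,"tz": 0,"ax": 0,"ay": 0,"az": 0},{"tx": -0.067,"ty": -0.93,"tz": 0,"ax": 0,"ay": 0,"az": 0},{"tx": -0.067,"ty": -0.93,"tz": 0,"ax": 0,"ay": 0,"az": 0},{"tx": -0.067,"ty": -0.93,"tz": 0,"ax": 0,"ay": 0,"az": 0},{"tx": -0.067,"ty": -0.93,"tz": 0,"ax": 0,"ay": 0,"az": 0},{"tx": -0.067,"ty": -0.93,"tz": 0,"ax": 0,"ay": 0,"az": 0},{"tx": -0.067,"ty": -0.93,"tz": 0,"ax": 0,"ay": 0,"az": 0},{"tx": -0.067,"ty": -0.93,"tz": 0,"ax": 0,"ay": 0,"az": 0},{"tx": -0.067,"ty": -0.93,"tz": 0,"ax": 0,"ay": 0,"az": 0},{"tx": -0.067,"ty": -0.93,"tz": 0,"ax": 0,"ay": 0,"az": 0},{"tx": -0.067,"ty": -0.93,"tz": 0,"ax": 0,"ay": 0,"az": 0},{"tx": -0.067,"ty": -0.93,"tz": 0,"ax": 0,"ay": 0,"az": 0}]}}

```text
time_s: 3.15
ee_pos: [0.4267, 0.2192, 0.4621]
eef_rot: [3.142, -0.0, -2.612]
force: [1.0, 0.4, -0.8]
grip_width: 0.0004
grip_force: 0.0
```

Emit:
{"fn": "apply_moves", "kwargs": {"increments": [{"tx": -0.067,"ty": -0.93,"tz": 0,"ax": 0,"ay": 0,"az": 0},{"tx": -0.067,"ty": -0.93,"tz": 0,"ax": 0,"ay": 0,"az": 0},{"tx": -0.067,"ty": -0.93,"tz": 0,"ax": 0,"ay": 0,"az": 0},{"tx": -0.067,"ty": -0.93,"tz": 0,"ax": 0,"ay": 0,"az": 0},{"tx": -0.067,"ty": -0.93,"tz": 0,"ax": 0,"ay": 0,"az": 0},{"tx": -0.067,"ty": -0.93,"tz": 0,"ax": 0,"ay": 0,"az": 0},{"tx": -0.067,"ty": -0.93,"tz": 0,"ax": 0,"ay": 0,"az": 0},{"tx": -0.067,"ty": -0.93,"tz": 0,"ax": 0,"ay": 0,"az": 0},{"tx": -0.067,"ty": -0.93,"tz": 0,"ax": 0,"ay": 0,"az": 0},{"tx": -0.067,"ty": -0.93,"tz": 0,"ax": 0,"ay": 0,"az": 0},{"tx": -0.067,"ty": -0.93,"tz": 0,"ax": 0,"ay": 0,"az": 0},{"tx": 0,"ty": 0,"tz": 0,"ax": 0,"ay": 0,"az": 0}]}}

```text
time_s: 4.65
ee_pos: [0.601, -0.0348, 0.4614]
eef_rot: [3.141, -0.001, -2.613]
force: [-1.1, 0.1, -0.0]
grip_width: 0.0007
grip_force: 0.0
```

```bash
python3 - <<'E'
from h import *
o,c=snap('wrist','w1'); print(o['ee_pos'],o['eef_rot'],o['force'])
E
```

```text
[ 0.60100426 -0.03475245  0.46137284] [ 3.14087218e+00 -1.07289682e-03 -2.61335897e+00] [-1.13836627  0.05352923 -0.04608181]
```

View pics/w1.png

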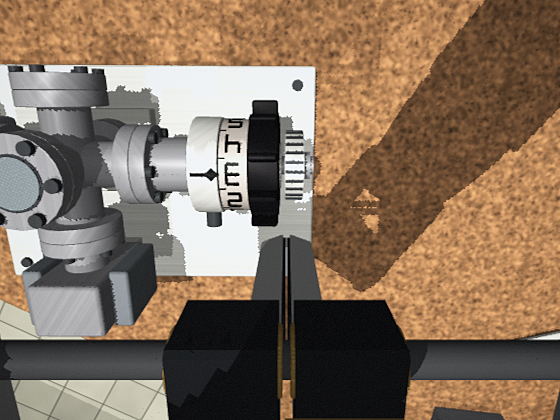

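The index line at (193–217,175) points at numeral 3 (232,173), with 4 and 5 above it on the -x side, so 4 clicks are needed. I'll stretch the dark wheel area to find the ridges.

```bash
python3 - <<'E'
from h import *
o,c=pickle.load(open('pics/w1.pkl','rb'))
a=c['pixels'][85:245,180:330].astype(float)
g=np.clip((a.max(2)/70),0,1)**.5*255
g=cv2.resize(g.astype('uint8'),None,fx=3.6,fy=3.6,interpolation=cv2.INTER_CUBIC)
g=cv2.cvtColor(g,cv2.COLOR_GRAY2BGR)
from scipy.spatial.transform import Rotation as R
Rt=R.from_euler('xyz',o['eef_rot']).as_matrix(); Tc=c['T_tool_cam']
Rc=Rt@Tc[:3,:3]; tc=o['ee_pos']+Rt@Tc[:3,3]
def proj(X):
    p=c['camera_matrix']@(Rc.T@(X-tc)); return p[:2]/p[2]
W=np.array([.6005,-.0655,.115]); yh=np.array([-.506,.863,0]);xh=np.array([.863,.506,0]);zh=np.array([0,0,1.])
for n,q in dict(ctr=(0,0,0),top=(0,0,.056),idx=(0,-.036,.042),mx=(-.056,0,0),px=(.056,0,0),L=(0,-.012,.05),Rr=(0,.012,.05),shL=(0,.017,.031),shR=(0,.033,.031)).items():
    u=proj(W+q[0]*xh+q[1]*yh+q[2]*zh); print(n,u.round(1))
    cv2.circle(g,tuple(int(v) for v in (u-[180,85])*3.6),3,(0,0,255),-1)
cv2.imwrite('pics/z1.png',g)
E
```

```text
ctr [255.4 167.5]
top [249.5 181.9]
idx [205.2 177.9]
mx [253.8 102.7]
px [256.8 226.6]
L [234.5 180.1]
Rr [266. 180.]
shL [273.3 174.8]
shR [293.  174.7]
```

View pics/z1.png

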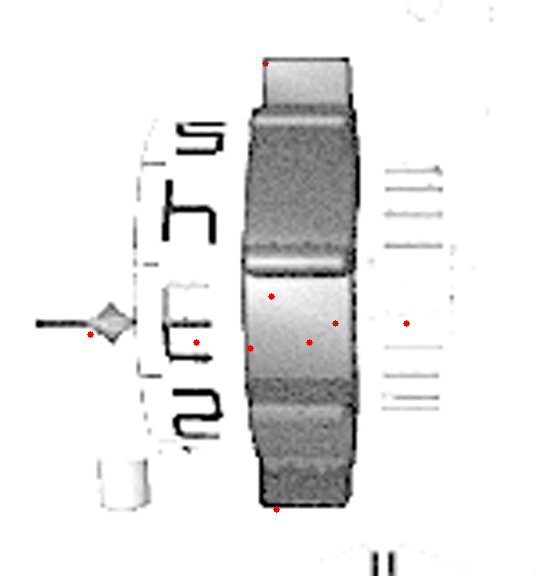

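Index line ends at (217,175), numeral 3 at (232,173). The ridge tips show as bright strips at rows ≈157.8 and ≈117. My wheel estimate needs about +9 mm along y and −2.4 mm along x. Next I'll refit the centre and get the ridge phase.

```bash
cat >> h.py <<'E'
from scipy.spatial.transform import Rotation as R
yh=np.array([-.506,.863,0]);xh=np.array([.863,.506,0]);zh=np.array([0,0,1.])
def projector(o,c):
    Rt=R.from_euler('xyz',o['eef_rot']).as_matrix(); Tc=c['T_tool_cam']
    Rc=Rt@Tc[:3,:3]; tc=o['ee_pos']+Rt@Tc[:3,3]
    def f(X):
        p=c['camera_matrix']@(Rc.T@(X-tc)); return p[:2]/p[2]
    return f
def pt(W,x,y,z): return W+x*xh+y*yh+z*zh
E
python3 - <<'E'
from h import *
from scipy.optimize import least_squares
o,c=pickle.load(open('pics/w1.pkl','rb')); f=projector(o,c)
z=lambda u,v:np.array([180+u/3.6,85+v/3.6])
def res(p):
    W=np.array([p[0],p[1],.115])
    r=list(f(pt(W,0,-.036,.042))-z(134,323))
    th=p[2]
    for k,v in((0,262),(1,115)):
        a=th+k*np.deg2rad(36); r.append((f(pt(W,-.056*np.sin(a),0,.056*np.cos(a)))-z(0,v))[1])
    a=th; r+= [f(pt(W,-.056*np.sin(a),s*.011,.056*np.cos(a)))[0]-z(h,0)[0] for s,h in((-1,247),(1,352))]
    return r
s=least_squares(res,[.594,-.059,.3]);print(s.x[:2],np.rad2deg(s.x[2]),s.fun)
W=np.array([*s.x[:2],.115])
for k in range(-3,4):
    a=s.x[2]+k*np.deg2rad(36);print(k,round(np.rad2deg(a),1),[((f(pt(W,-r*np.sin(a),0,r*np.cos(a)))-[180,85])*3.6).round(0) for r in (.056,.045)])
S=pickle.load(open('pics/side0.pkl','rb'))[1];T=pickle.load(open('pics/top0.pkl','rb'))[1]
for C in(S,T):
  for y in(0,.033,-.036):
    p=C['camera_matrix']@(C['R']@pt(W,0,y,0 if y>=0 else .042)+C['t']);print(p[:2]/p[2])
E
```

```text
[ 0.593278   -0.05795723] 15.760886373838225 [ 0.79647245  0.08802691  0.19975985 -0.30304546 -0.66418418 -0.08964281]
-3 -92.2 [array([316., 498.]), array([315., 458.])]
-2 -56.2 [array([309., 508.]), array([309., 463.])]
-1 -20.2 [array([302., 422.]), array([304., 393.])]
0 15.8 [array([298., 263.]), array([301., 268.])]
1 51.8 [array([301., 114.]), array([303., 152.])]
2 87.8 [array([308.,  53.]), array([309., 101.])]
3 123.8 [array([315.,  88.]), array([315., 126.])]
[219.4262893  150.90390137]
[226.03062618 157.13272976]
[211.4718548  126.21123951]
[403.89661091 167.66875745]
[389.5139737  175.62564083]
[425.35532708 153.21319116]
```

Everything agrees: the side-view hub pixel matches the prediction to about 1 px. At rest the ridges sit at −15.8° (the −x side) and +20.2°, so one push from −16° to just short of +20° at the top makes a click. I'll move in above the gap behind that ridge.

Emit:
{"fn": "apply_moves", "kwargs": {"increments": [{"tx": 0.4,"ty": -0.135,"tz": 0,"ax": 0,"ay": 0,"az": 0},{"tx": 0.4,"ty": -0.135,"tz": 0,"ax": 0,"ay": 0,"az": 0},{"tx": 0.4,"ty": -0.135,"tz": 0,"ax": 0,"ay": 0,"az": 0},{"tx": 0.41,"ty": -0.135,"tz": 0,"ax": 0,"ay": 0,"az": 0},{"tx": 0,"ty": 0,"tz": 0.5,"ax": 0,"ay": 0,"az": 0},{"tx": 0,"ty": 0,"tz": 0.5,"ax": 0,"ay": 0,"az": 0},{"tx": 0,"ty": 0,"tz": 0.5,"ax": 0,"ay": 0,"az": 0},{"tx": 0,"ty": 0,"tz": 0.5,"ax": 0,"ay": 0,"az": 0},{"tx": 0,"ty": 0,"tz": 0.4,"ax": 0,"ay": 0,"az": 0},{"tx": 0,"ty": 0,"tz": 0,"ax": 0,"ay": 0,"az": 0},{"tx": 0,"ty": 0,"tz": 0,"ax": 0,"ay": 0,"az": 0}]}}

```text
time_s: 6.08
ee_pos: [0.5671, -0.0719, 0.3907]
eef_rot: [-3.141, 0.001, -2.611]
force: [-0.3, 0.2, -0.5]
grip_width: 0.0003
grip_force: 0.0
```

```bash
cat >> h.py <<'E'
W=np.array([.5933,-.0580,.115])
def rel(p):
    d=np.asarray(p)-W; return np.array([d@xh,d@yh,d[2]-.199])*1e3
E
python3 - <<'E'
from h import *
o,c=snap('wrist','w2'); print(rel(o['ee_pos']),o['eef_rot'],o['force'])
E
```

```text
[-29.65036454   1.23667014  76.72351107] [-3.14108604e+00  5.88268136e-04 -2.61144357e+00] [-0.2693315   0.17621606 -0.48780033]
```

View pics/w2.png

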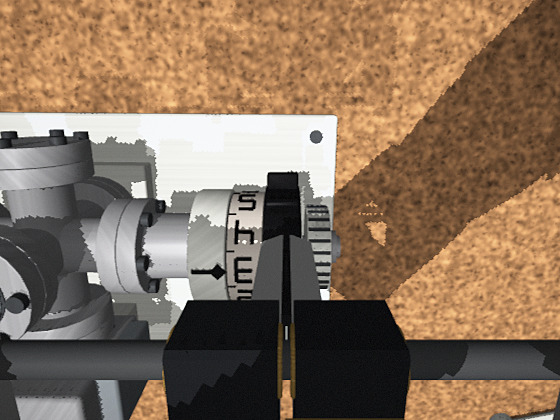

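The fingertips (286,238) line up with the wheel's width (266–300). Descend into the gap.

Emit:
{"fn": "apply_moves", "kwargs": {"increments": [{"tx": 0,"ty": -0.02,"tz": 0.2,"ax": 0,"ay": 0,"az": 0},{"tx": 0,"ty": -0.02,"tz": 0.2,"ax": 0,"ay": 0,"az": 0},{"tx": 0,"ty": 0,"tz": 0.2,"ax": 0,"ay": 0,"az": 0},{"tx": 0,"ty": 0,"tz": 0.2,"ax": 0,"ay": 0,"az": 0},{"tx": 0,"ty": 0,"tz": 0.12,"ax": 0,"ay": 0,"az": 0},{"tx": 0,"ty": 0,"tz": 0,"ax": 0,"ay": 0,"az": 0},{"tx": 0,"ty": 0,"tz": 0,"ax": 0,"ay": 0,"az": 0}]}}

```text
time_s: 7.0
ee_pos: [0.5676, -0.073, 0.3628]
eef_rot: [-3.141, 0.0, -2.612]
force: [0.2, 0.3, -0.5]
grip_width: 0.0007
grip_force: 0.0
```

Emit:
{"fn": "apply_moves", "kwargs": {"increments": [{"tx": -0.08,"ty": 0,"tz": 0,"ax": 0,"ay": 0,"az": 0},{"tx": -0.08,"ty": 0,"tz": 0,"ax": 0,"ay": 0,"az": 0},{"tx": -0.08,"ty": 0,"tz": 0,"ax": 0,"ay": 0,"az": 0}]}}

```text
time_s: 7.38
ee_pos: [0.5737, -0.0697, 0.3633]
eef_rot: [-3.141, -0.001, -2.612]
force: [-7.5, -3.4, 6.4]
grip_width: 0.0005
grip_force: 4.1
```

Contact came with an upward force, so the bite is too shallow. I'll back off, go 3.5 mm lower and push again on a rising arc.

Emit:
{"fn": "apply_moves", "kwargs": {"increments": [{"tx": 0.12,"ty": 0,"tz": 0,"ax": 0,"ay": 0,"az": 0},{"tx": 0.12,"ty": 0,"tz": 0,"ax": 0,"ay": 0,"az": 0},{"tx": 0,"ty": 0,"tz": 0.12,"ax": 0,"ay": 0,"az": 0},{"tx": 0,"ty": 0,"tz": 0,"ax": 0,"ay": 0,"az": 0},{"tx": 0,"ty": 0,"tz": 0,"ax": 0,"ay": 0,"az": 0}]}}

```text
time_s: 8.0
ee_pos: [0.5677, -0.0729, 0.359]
eef_rot: [3.142, 0.0, -2.611]
force: [-0.4, -0.3, -1.0]
grip_width: 0.0003
grip_force: 0.0
```

Emit:
{"fn": "apply_moves", "kwargs": {"increments": [{"tx": -0.1,"ty": 0,"tz": 0,"ax": 0,"ay": 0,"az": 0},{"tx": -0.07,"ty": 0,"tz": 0,"ax": 0,"ay": 0,"az": 0},{"tx": 0,"ty": 0,"tz": 0,"ax": 0,"ay": 0,"az": 0}]}}

```text
time_s: 8.38
ee_pos: [0.572, -0.0705, 0.3594]
eef_rot: [-3.141, -0.001, -2.612]
force: [-2.8, -1.9, 2.5]
grip_width: 0.0005
grip_force: 2.4
```

Emit:
{"fn": "apply_moves", "kwargs": {"increments": [{"tx": -0.05,"ty": 0,"tz": 0,"ax": 0,"ay": 0,"az": 0},{"tx": -0.05,"ty": 0,"tz": 0,"ax": 0,"ay": 0,"az": 0}]}}

```text
time_s: 8.62
ee_pos: [0.5745, -0.0691, 0.3595]
eef_rot: [-3.141, -0.001, -2.612]
force: [-5.7, -3.4, 4.4]
grip_width: 0.0006
grip_force: 3.4
```

```bash
python3 - <<'E'
from h import *
o=get_obs(); print(rel(o['ee_pos']),o['force'],o['moment'])
E
```

```text
[-21.81815504  -0.09522805  45.5157255 ] [-5.73897877 -3.43361929  4.44780958] [-0.54946482  1.06173689  0.03361053]
```

Force is modest; the z part is pad friction as the ridge rises. Continue along the arc.

Emit:
{"fn": "apply_moves", "kwargs": {"increments": [{"tx": -0.07,"ty": 0,"tz": -0.03,"ax": 0,"ay": 0,"az": 0},{"tx": -0.07,"ty": 0,"tz": -0.025,"ax": 0,"ay": 0,"az": 0},{"tx": -0.07,"ty": 0,"tz": -0.02,"ax": 0,"ay": 0,"az": 0}]}}

```text
time_s: 9.0
ee_pos: [0.5801, -0.0657, 0.361]
eef_rot: [3.141, -0.001, -2.612]
force: [-2.2, -2.0, -1.7]
grip_width: 0.0004
grip_force: 1.4
```

Emit:
{"fn": "apply_moves", "kwargs": {"increments": [{"tx": -0.07,"ty": 0,"tz": -0.015,"ax": 0,"ay": 0,"az": 0},{"tx": -0.07,"ty": 0,"tz": -0.01,"ax": 0,"ay": 0,"az": 0},{"tx": -0.07,"ty": 0,"tz": 0,"ax": 0,"ay": 0,"az": 0}]}}

```text
time_s: 9.38
ee_pos: [0.5857, -0.0623, 0.3622]
eef_rot: [-3.142, 0.0, -2.611]
force: [-0.8, -0.6, -0.5]
grip_width: 0.0004
grip_force: 0.5
```

```bash
python3 - <<'E'
from h import *
o=get_obs(); print(rel(o['ee_pos']),o['force'])
E
```

```text
[-8.75046826  0.15394967 48.1639044 ] [-0.78302342 -0.57784786 -0.51689245]
```

Emit:
{"fn": "apply_moves", "kwargs": {"increments": [{"tx": -0.08,"ty": 0,"tz": 0,"ax": 0,"ay": 0,"az": 0},{"tx": -0.08,"ty": 0,"tz": 0,"ax": 0,"ay": 0,"az": 0},{"tx": -0.08,"ty": 0,"tz": 0,"ax": 0,"ay": 0,"az": 0},{"tx": -0.08,"ty": 0,"tz": 0,"ax": 0,"ay": 0,"az": 0},{"tx": 0,"ty": 0,"tz": 0,"ax": 0,"ay": 0,"az": 0},{"tx": 0,"ty": 0,"tz": 0,"ax": 0,"ay": 0,"az": 0}]}}

```text
time_s: 10.12
ee_pos: [0.5937, -0.0577, 0.362]
eef_rot: [3.142, -0.0, -2.612]
force: [-0.2, -0.8, -1.0]
grip_width: 0.0004
grip_force: 0.0
```

Emit:
{"fn": "apply_moves", "kwargs": {"increments": [{"tx": 0,"ty": 0,"tz": -0.3,"ax": 0,"ay": 0,"az": 0},{"tx": 0,"ty": 0,"tz": -0.5,"ax": 0,"ay": 0,"az": 0},{"tx": 0.4,"ty": 0,"tz": -0.2,"ax": 0,"ay": 0,"az": 0},{"tx": 0.4,"ty": 0,"tz": 0,"ax": 0,"ay": 0,"az": 0},{"tx": 0.2,"ty": 0,"tz": 0,"ax": 0,"ay": 0,"az": 0},{"tx": 0,"ty": 0,"tz": 0,"ax": 0,"ay": 0,"az": 0},{"tx": 0,"ty": 0,"tz": 0,"ax": 0,"ay": 0,"az": 0}]}}

```text
time_s: 11.0
ee_pos: [0.568, -0.0728, 0.3919]
eef_rot: [3.141, -0.0, -2.612]
force: [0.2, -0.1, 0.1]
grip_width: 0.0003
grip_force: 0.0
```

```bash
python3 - <<'E'
from h import *
o,c=snap('wrist','w3'); print(rel(o['ee_pos']),o['force'])
b=cv2.imread('pics/w3.png');d=cv2.imread('pics/w2.png')
top=snap('top','top3'); t=cv2.imread('pics/top3.png')[110:220,340:480]
r=lambda x:cv2.resize(x,(266,266),interpolation=cv2.INTER_CUBIC)
cv2.imwrite('pics/z3.png',np.hstack([r(d[165:305,185:345]),r(b[165:305,185:345]),r(t)]))
E
```

```text
[-2.93498603e+01  2.51468797e-02  7.78739962e+01] [ 0.24454027 -0.06543617  0.14604413]
```

View pics/z3.png

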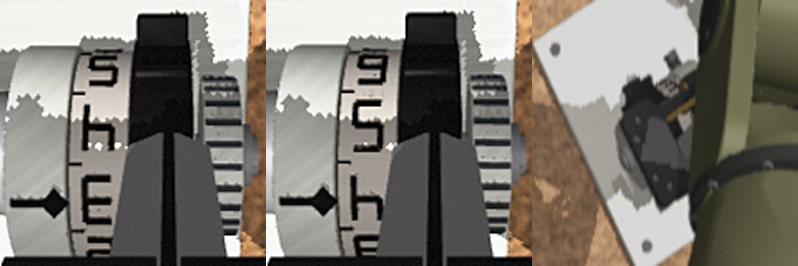

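One clean click: numeral 4 is now at the line and the shutter wheel is unchanged. Repeating the same cycle for 5.

Emit:
{"fn": "apply_moves", "kwargs": {"increments": [{"tx": 0,"ty": 0,"tz": 0.3,"ax": 0,"ay": 0,"az": 0},{"tx": 0,"ty": 0,"tz": 0.3,"ax": 0,"ay": 0,"az": 0},{"tx": 0,"ty": 0,"tz": 0.3,"ax": 0,"ay": 0,"az": 0},{"tx": 0,"ty": 0,"tz": 0.18,"ax": 0,"ay": 0,"az": 0},{"tx": -0.1,"ty": 0,"tz": 0,"ax": 0,"ay": 0,"az": 0},{"tx": -0.05,"ty": 0,"tz": 0,"ax": 0,"ay": 0,"az": 0},{"tx": -0.05,"ty": 0,"tz": -0.01,"ax": 0,"ay": 0,"az": 0},{"tx": -0.05,"ty": 0,"tz": -0.01,"ax": 0,"ay": 0,"az": 0},{"tx": -0.07,"ty": 0,"tz": -0.02,"ax": 0,"ay": 0,"az": 0}]}}

```text
time_s: 12.22
ee_pos: [0.5761, -0.0681, 0.3607]
eef_rot: [3.141, -0.002, -2.612]
force: [-4.9, -1.1, -1.6]
grip_width: 0.0007
grip_force: 2.2
```

Emit:
{"fn": "apply_moves", "kwargs": {"increments": [{"tx": -0.07,"ty": 0,"tz": -0.02,"ax": 0,"ay": 0,"az": 0},{"tx": -0.07,"ty": 0,"tz": -0.015,"ax": 0,"ay": 0,"az": 0},{"tx": -0.07,"ty": 0,"tz": -0.01,"ax": 0,"ay": 0,"az": 0},{"tx": -0.07,"ty": 0,"tz": -0.01,"ax": 0,"ay": 0,"az": 0},{"tx": -0.08,"ty": 0,"tz": 0,"ax": 0,"ay": 0,"az": 0},{"tx": -0.08,"ty": 0,"tz": 0,"ax": 0,"ay": 0,"az": 0},{"tx": -0.08,"ty": 0,"tz": 0,"ax": 0,"ay": 0,"az": 0},{"tx": -0.08,"ty": 0,"tz": 0,"ax": 0,"ay": 0,"az": 0},{"tx": -0.08,"ty": 0,"tz": 0,"ax": 0,"ay": 0,"az": 0},{"tx": 0,"ty": 0,"tz": 0,"ax": 0,"ay": 0,"az": 0},{"tx": 0,"ty": 0,"tz": 0,"ax": 0,"ay": 0,"az": 0}]}}

```text
time_s: 13.6
ee_pos: [0.5937, -0.0577, 0.3625]
eef_rot: [3.142, -0.0, -2.612]
force: [-0.1, 0.3, 0.0]
grip_width: 0.0007
grip_force: 0.0
```

```bash
python3 - <<'E'
from h import *
o=get_obs(); print(rel(o['ee_pos']),o['force'])
E
```

```text
[5.33962636e-01 4.44445078e-02 4.84909820e+01] [-0.08152485  0.29538155  0.01034901]
```

Same end point with zero force, as in the first click. Lift, return and run click 3 (to 6).

Emit:
{"fn": "apply_moves", "kwargs": {"increments": [{"tx": 0,"ty": 0,"tz": -0.3,"ax": 0,"ay": 0,"az": 0},{"tx": 0,"ty": 0,"tz": -0.5,"ax": 0,"ay": 0,"az": 0},{"tx": 0.4,"ty": 0,"tz": -0.2,"ax": 0,"ay": 0,"az": 0},{"tx": 0.4,"ty": 0,"tz": 0,"ax": 0,"ay": 0,"az": 0},{"tx": 0.2,"ty": 0,"tz": 0,"ax": 0,"ay": 0,"az": 0},{"tx": 0,"ty": 0,"tz": 0,"ax": 0,"ay": 0,"az": 0},{"tx": 0,"ty": 0,"tz": 0,"ax": 0,"ay": 0,"az": 0}]}}

```text
time_s: 14.48
ee_pos: [0.568, -0.0728, 0.3924]
eef_rot: [3.141, -0.0, -2.612]
force: [-0.1, 0.4, -0.2]
grip_width: 0.0003
grip_force: 0.0
```

```bash
python3 - <<'E'
from h import *
o,c=snap('wrist','w4'); print(rel(o['ee_pos']),o['force'])
E
```

```text
[-2.93606655e+01  3.39855407e-02  7.83645295e+01] [-0.1199642   0.41299675 -0.21366659]
```

Emit:
{"fn": "apply_moves", "kwargs": {"increments": [{"tx": 0,"ty": 0,"tz": 0.3,"ax": 0,"ay": 0,"az": 0},{"tx": 0,"ty": 0,"tz": 0.3,"ax": 0,"ay": 0,"az": 0},{"tx": 0,"ty": 0,"tz": 0.3,"ax": 0,"ay": 0,"az": 0},{"tx": 0,"ty": 0,"tz": 0.18,"ax": 0,"ay": 0,"az": 0},{"tx": -0.1,"ty": 0,"tz": 0,"ax": 0,"ay": 0,"az": 0},{"tx": -0.05,"ty": 0,"tz": 0,"ax": 0,"ay": 0,"az": 0},{"tx": -0.05,"ty": 0,"tz": -0.01,"ax": 0,"ay": 0,"az": 0},{"tx": -0.05,"ty": 0,"tz": -0.01,"ax": 0,"ay": 0,"az": 0},{"tx": -0.07,"ty": 0,"tz": -0.02,"ax": 0,"ay": 0,"az": 0}]}}

```text
time_s: 15.65
ee_pos: [0.5761, -0.0681, 0.3611]
eef_rot: [3.141, -0.002, -2.612]
force: [-4.2, -1.6, -2.3]
grip_width: 0.0006
grip_force: 2.2
```

Emit:
{"fn": "apply_moves", "kwargs": {"increments": [{"tx": -0.07,"ty": 0,"tz": -0.02,"ax": 0,"ay": 0,"az": 0},{"tx": -0.07,"ty": 0,"tz": -0.015,"ax": 0,"ay": 0,"az": 0},{"tx": -0.07,"ty": 0,"tz": -0.01,"ax": 0,"ay": 0,"az": 0},{"tx": -0.07,"ty": 0,"tz": -0.01,"ax": 0,"ay": 0,"az": 0},{"tx": -0.08,"ty": 0,"tz": 0,"ax": 0,"ay": 0,"az": 0},{"tx": -0.08,"ty": 0,"tz": 0,"ax": 0,"ay": 0,"az": 0},{"tx": -0.08,"ty": 0,"tz": 0,"ax": 0,"ay": 0,"az": 0},{"tx": -0.08,"ty": 0,"tz": 0,"ax": 0,"ay": 0,"az": 0},{"tx": -0.08,"ty": 0,"tz": 0,"ax": 0,"ay": 0,"az": 0},{"tx": 0,"ty": 0,"tz": 0,"ax": 0,"ay": 0,"az": 0},{"tx": 0,"ty": 0,"tz": 0,"ax": 0,"ay": 0,"az": 0}]}}

```text
time_s: 17.02
ee_pos: [0.5937, -0.0577, 0.3629]
eef_rot: [-3.142, -0.0, -2.611]
force: [0.2, 0.1, -0.7]
grip_width: 0.0006
grip_force: 0.0
```

Emit:
{"fn": "apply_moves", "kwargs": {"increments": [{"tx": 0,"ty": 0,"tz": -0.3,"ax": 0,"ay": 0,"az": 0},{"tx": 0,"ty": 0,"tz": -0.5,"ax": 0,"ay": 0,"az": 0},{"tx": 0.4,"ty": 0,"tz": -0.2,"ax": 0,"ay": 0,"az": 0},{"tx": 0.4,"ty": 0,"tz": 0,"ax": 0,"ay": 0,"az": 0},{"tx": 0.2,"ty": 0,"tz": 0,"ax": 0,"ay": 0,"az": 0},{"tx": 0,"ty": 0,"tz": 0,"ax": 0,"ay": 0,"az": 0},{"tx": 0,"ty": 0,"tz": 0,"ax": 0,"ay": 0,"az": 0}]}}

```text
time_s: 17.9
ee_pos: [0.568, -0.0728, 0.3928]
eef_rot: [3.141, -0.0, -2.612]
force: [0.1, -0.0, 0.0]
grip_width: 0.0009
grip_force: 0.0
```

```bash
python3 - <<'E'
from h import *
o,c=snap('wrist','w5'); print(rel(o['ee_pos']),o['force'])
r=lambda x:cv2.resize(cv2.imread(f'pics/{x}.png')[165:305,185:345],(266,266),interpolation=cv2.INTER_CUBIC)
cv2.imwrite('pics/z5.png',np.hstack([r('w3'),r('w4'),r('w5')]))
E
```

```text
[-2.93577913e+01  4.50780462e-02  7.87829063e+01] [ 0.10152127 -0.03109321  0.01722817]
```

View pics/z5.png

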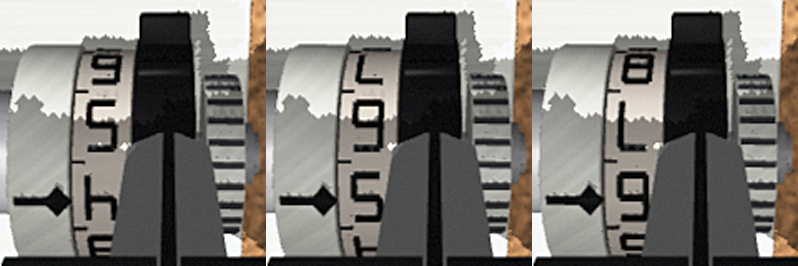

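The three frames show 4, 5 and 6 at the line in turn, so 6 is set now. One last click for 7, then lift clear.

Emit:
{"fn": "apply_moves", "kwargs": {"increments": [{"tx": 0,"ty": 0,"tz": 0.3,"ax": 0,"ay": 0,"az": 0},{"tx": 0,"ty": 0,"tz": 0.3,"ax": 0,"ay": 0,"az": 0},{"tx": 0,"ty": 0,"tz": 0.3,"ax": 0,"ay": 0,"az": 0},{"tx": 0,"ty": 0,"tz": 0.2,"ax": 0,"ay": 0,"az": 0},{"tx": -0.1,"ty": 0,"tz": 0,"ax": 0,"ay": 0,"az": 0},{"tx": -0.05,"ty": 0,"tz": 0,"ax": 0,"ay": 0,"az": 0},{"tx": -0.05,"ty": 0,"tz": -0.01,"ax": 0,"ay": 0,"az": 0},{"tx": -0.05,"ty": 0,"tz": -0.01,"ax": 0,"ay": 0,"az": 0},{"tx": -0.07,"ty": 0,"tz": -0.02,"ax": 0,"ay": 0,"az": 0}]}}

```text
time_s: 19.08
ee_pos: [0.5761, -0.0681, 0.3609]
eef_rot: [3.141, -0.002, -2.612]
force: [-4.8, -2.7, -3.6]
grip_width: 0.0005
grip_force: 2.1
```

Emit:
{"fn": "apply_moves", "kwargs": {"increments": [{"tx": -0.07,"ty": 0,"tz": -0.02,"ax": 0,"ay": 0,"az": 0},{"tx": -0.07,"ty": 0,"tz": -0.015,"ax": 0,"ay": 0,"az": 0},{"tx": -0.07,"ty": 0,"tz": -0.01,"ax": 0,"ay": 0,"az": 0},{"tx": -0.07,"ty": 0,"tz": -0.01,"ax": 0,"ay": 0,"az": 0},{"tx": -0.08,"ty": 0,"tz": 0,"ax": 0,"ay": 0,"az": 0},{"tx": -0.08,"ty": 0,"tz": 0,"ax": 0,"ay": 0,"az": 0},{"tx": -0.08,"ty": 0,"tz": 0,"ax": 0,"ay": 0,"az": 0},{"tx": -0.08,"ty": 0,"tz": 0,"ax": 0,"ay": 0,"az": 0},{"tx": -0.08,"ty": 0,"tz": 0,"ax": 0,"ay": 0,"az": 0},{"tx": 0,"ty": 0,"tz": 0,"ax": 0,"ay": 0,"az": 0},{"tx": 0,"ty": 0,"tz": 0,"ax": 0,"ay": 0,"az": 0}]}}

```text
time_s: 20.45
ee_pos: [0.5937, -0.0577, 0.3628]
eef_rot: [3.142, -0.0, -2.612]
force: [0.5, -0.5, 0.4]
grip_width: 0.0005
grip_force: 0.0
```

Emit:
{"fn": "apply_moves", "kwargs": {"increments": [{"tx": 0,"ty": 0,"tz": -0.3,"ax": 0,"ay": 0,"az": 0},{"tx": 0,"ty": 0,"tz": -0.5,"ax": 0,"ay": 0,"az": 0},{"tx": 0,"ty": 0,"tz": -0.7,"ax": 0,"ay": 0,"az": 0},{"tx": 0,"ty": 0,"tz": -0.8,"ax": 0,"ay": 0,"az": 0},{"tx": -0.4,"ty": 0,"tz": -0.8,"ax": 0,"ay": 0,"az": 0},{"tx": -0.4,"ty": 0,"tz": -0.3,"ax": 0,"ay": 0,"az": 0},{"tx": 0,"ty": 0,"tz": 0,"ax": 0,"ay": 0,"az": 0},{"tx": 0,"ty": 0,"tz": 0,"ax": 0,"ay": 0,"az": 0}]}}

```text
time_s: 21.45
ee_pos: [0.6142, -0.0457, 0.4646]
eef_rot: [3.141, -0.0, -2.612]
force: [0.0, 0.9, 0.1]
grip_width: 0.0005
grip_force: 0.0
```

```bash
python3 - <<'E'
from h import *
o,c=snap('wrist','w6'); print(rel(o['ee_pos']),o['force'])
b=cv2.imread('pics/w6.png')[70:290,150:350]
cv2.imwrite('pics/z6.png',cv2.resize(b,None,fx=2.6,fy=2.6,interpolation=cv2.INTER_CUBIC))
E
```

```text
[2.42445923e+01 9.60336331e-02 1.50645296e+02] [0.03048965 0.94105807 0.13780278]
```

View pics/z6.png

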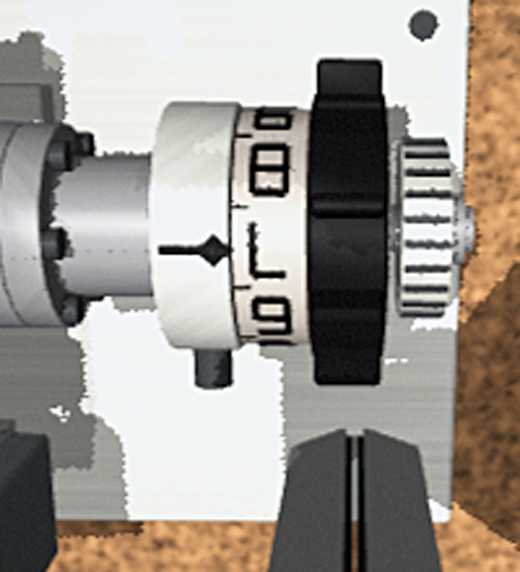

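Numeral 7 (crop 268,250) rests at the index line (225,250), and the gripper is clear and unloaded.

```bash
python3 -c "
from station import hand_in
print(hand_in())"
```

```text
the job is handed in; nothing more can be done
None
```

The wheel was rolled up four single clicks, from 3 to 7. Numeral 7 rests at the index line, the gripper is clear of everything, and the job was handed in at about 21.5 s; no verdict was returned.

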